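# Reset the quick-release clamp of a bracelet roll

### The arm

A 6-joint arm with a two-finger parallel gripper is mounted at the origin on the work surface. World frame = base frame: x ahead of the robot, y to its left, z up, the work surface at z = 0. Lengths are in m, angles in rad, forces in N, time in s.
With the tool pointing down it reaches from about 0.275 to 0.775 m from the base axis. Payload 14.6 kg.
Tool frame: the origin (TCP) lies on the centre line of the jaws, within the pads' length; the fingertips stand 11 mm ahead of it and the grasp point (between the pads) lies 8 mm behind it; z points along the fingers, y is the line along which they close (so a half turn about z gives the same grasp; the last joint's range is limited). The gripper opens to 85 mm and grips with 20 to 120 N. Pads are 22 mm wide; open, the fingers measure 114 mm over their backs; the gripper's body (76 mm by 85 mm) begins 54 mm behind the grasp point. The pads swing forward as they close: fully open they stand 13 mm farther back than shut.
Start: joints at [-1.403, 0.263, -0.048, 1.259, 0, 1.415], TCP at [0.167, -0.498, 0.21] pointing down, gripper open.
Joint ranges: [-2.65, 2.65], [-0.89, 1.7], [-1.18, 1.37], [-2.13, 2.11], [-1.35, 1.29], [-3.14, 3.14]. Speed limits (rad/s): [1.89, 1.89, 2.57, 2.79, 3.14, 3.14].

### API

Orientations are given as a unit quaternion [x, y, z, w].
In Python, from cell import bot gives the robot as it stands. The module is installed in compiled form; this text tells all that it offers.
- The arm moves only by the tool send_rows, never from a script. Its arguments are lists of equal length, an entry for each row: "dr": the turn, a rotation vector about the tool's x, y, z in rad, a list of three; "slide": the shift along the tool's x, y, z in mm, a list of three; "claw": the closure, from -1 (fully open) to 1 (shut). A call has exactly 8 rows; each row is the pose to reach, as a shift and turn from the pose commanded when the call began, along the tool's axes at that moment; what a row does not reach only later rows make up. A row lasts 1/10 s, in which the tool goes at most 50 mm and 8.59 degrees, less where a joint would pass 70% of its speed; a pose out of reach is approached as far as the arm can. A call with a gripper value outside its range is refused whole. The fingers move at their own pace and stop on an object; "squeeze" is the grip in N (left out, the last holds). Time passes only in rows, so rows that repeat a pose let the fingers close, or fill a call up. It gives the time, the measured TCP pose, the force, the opening and the grip force at its end, in the units of the state.
- bot.get_state(): the state, without advancing time (a new reading comes with each control period).
- bot.capture(name): name is "scene" or "side" or "wrist"; returns the picture (400x640x3 uint8, red, green, blue); there is no depth.
- bot.calibration(name): a dict with "intrinsics" (3x3 intrinsics, pixels), "position" and "orientation" of the camera in the world. Camera axes: x right, y down, z forward; pixel columns grow to the right and rows downward; lengths in m; the calibration is good to about 2 mm. A picture is of the moment at which its call begins: read the wrist's pose just before it. calibration takes no time and is no camera call; for the wrist camera it gives the pose at the moment of the call.
- bot.hand_in(): hands the job in; it is judged then, once.
The state is a dict: "time": time; "qpos": joint angles; "qvel": joint speeds; "tau": joint torques, N m; "tool_pos": TCP position; "orientation": TCP orientation; "force": force on the tool from outside, world axes, zero at the start; "moment": the same for the moment, N m; "width": finger opening in m; "gripper_force": force on a finger pad.
Only numpy, scipy, OpenCV 4.12 (cv2) and the standard library are available. Lean on these libraries where they do the work, as an engineer would, in place of code of your own. Each camera call takes 0.05 s, during which the arm holds its last target. There are 200 camera calls.

### The job

The red quick-release clamp on the bracelet display roll is too slack. Flip its red lever fully open, then, with the lever open, turn its adjusting nut by pressing the nut's red wing down as far as it goes, and flip the lever fully closed again. Leave the blue clamp's lever as it is.

Things in the scene. Friction and masses are not known exactly. Their poses are not given: they have to be found in the camera images.
- red_stand: Fixed stand with a velvet roll and the red clamp. Origin on the table under the clamp; x along the roll, away from the robot; z up. Roll top z 90 mm; clamp ears within 16 mm of the origin in x, y, up to z 122; skewer along y at x 0, z 108: cam lever on its +y end, wing nut on its -y end. The blue stand is alike. Bystanders other than the two clamps are under 100 mm high.
- red_lever (a joint): Red cam lever, swings level about an upright pivot at x 0, y 40 mm of red_stand. Rad: 0 closed (stop), pointing to -x; 1.6 open (stop), to +y. Arm top z 110; at its end an upright round knob, 20 mm diameter, z 110 to 156; at angle a its centre is x = -75 cos a, y = 40 + 75 sin a (mm, red_stand). Friction 2 N at the knob; stays where left.
- red_nut (a joint): Wing nut turning about the skewer (level, along y) at z 108 mm, wings centred at y -48 of red_stand, reaching 42 mm from the axis, 16 wide, 8 thick. Red wing on the -x side, starting 15 to 32 deg above level; the opposite one is brass. Rad: slope above level = 0.611 - value; 1.134 = stop, red wing 30 deg below level. Pressing it down (3 to 8 N) raises the value; stays where left.
- blue_knob (a point): Centre of the knob (20 mm diameter, z 136 mm) at the end of the blue clamp's lever, a bystander; the blue lever may stand at any angle.

How it is judged:
On the way, in this order (a step that is already met when the one before it is completed fails the run):
1. the red lever is flipped open (past 1.25 rad) with the nut still slack (value of joint red_lever above 1.25 rad and value of joint red_nut below 0.6 rad), for 0.2 s.
2. with the lever open, the nut's red wing is pressed down to its stop (within 10 degrees) (value of joint red_lever above 1.1 rad and value of joint red_nut above 0.95 rad), for 0.2 s.
At the end, for the whole second after the job is handed in: The red lever is closed (within 0.2 rad, 11 degrees, of its closed stop), the red wing is down (within 10 degrees of its lower stop), and the blue lever's knob is within 15 mm of where it was (value of joint red_lever below 0.2 rad and value of joint red_nut above 0.95 rad and distance of blue_knob from where it was at the start of the episode below 0.015 m); the robot touches nothing.
It fails at once if the blue lever is moved (its knob by more than 15 mm) (distance of blue_knob from where it was at the start of the episode above 0.015 m).
It also fails if it takes over 61 s, if anything falls off the work surface, if the arm or the gripper's body presses on something with over 40 N, if the wrist force passes 120 N, or if a joint passes its speed limit or range.

## Working session

There is one attempt and no reset: what is moved stays moved. The work goes in short steps, Python scripts to look and compute and a tool call to move; the robot and the scene stay as the last step left them, time stands still between calls to the robot, and variables do not carry over. Pictures are saved under pics/ and viewed, at most 10 in all, crops included, and the job is handed in when it is done.

Besides the shell and the picture viewer there is one more tool, called by a JSON object that holds its "method" and its "body", one argument or row to a line. send_rows: Moves the arm, as the interface text tells. Its arguments: {"type":"object","properties":{"dr":{"type":"array"},"slide":{"type":"array"},"claw":{"type":"array"},"squeeze":{"type":"number"}},"required":["dr","slide","claw"]}

```bash
mkdir -p pics; python3 - <<'E'
from cell import bot
import cv2,numpy as np
s=bot.get_state()
print(s['time'],s['tool_pos'],s['orientation'],s['width'],s['force'])
for n in ['scene','side']:
    c=bot.calibration(n); print(n,c)
    im=bot.capture(n); cv2.imwrite(f'pics/{n}0.png',im[:,:,::-1])
E
```

```text
0.0 [ 0.16646683 -0.49758115  0.20990241] [ 9.87007662e-01  1.60672197e-01 -4.42533787e-06 -5.65700995e-04] 0.08555554199338035 [-0.1354579   0.80554281 -0.0416697 ]
scene {'intrinsics': array([[480.70024775,   0.        , 324.15822324],
       [  0.        , 480.70024775, 203.57656051],
       [  0.        ,   0.        ,   1.        ]]), 'position': array([ 1.27477799, -0.25499774,  0.87370807]), 'orientation': array([ 0.73667554,  0.54990473, -0.23122897, -0.31850762])}
side {'intrinsics': array([[422.15760861,   0.        , 318.94377416],
       [  0.        , 422.15760861, 199.84896688],
       [  0.        ,   0.        ,   1.        ]]), 'position': array([0.41219438, 0.71670446, 0.56814352]), 'orientation': array([-0.06588689,  0.86988622, -0.48828199,  0.02318557])}
```

View pics/scene0.png

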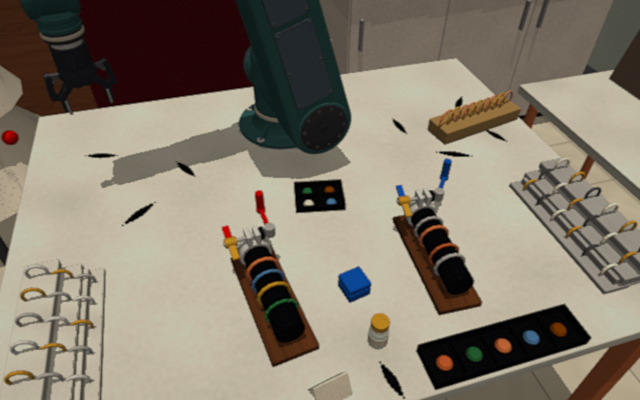

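View pics/side0.png

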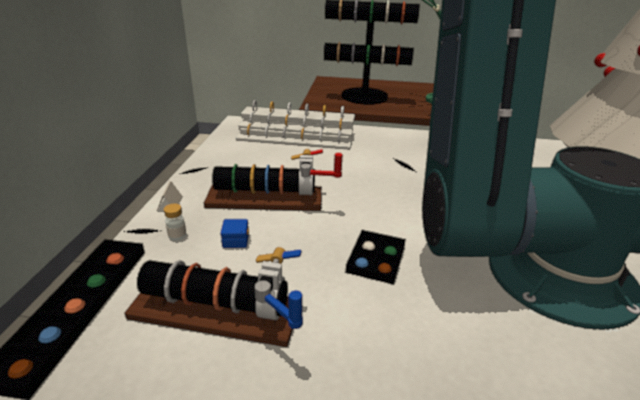

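The scene view shows the red clamp at about (250,240), with its red knob at (260,205) and its wing at (227,235). In the side view the knob is at (338,165) and the wing at (313,153). The blue clamp is well to the robot's left.

```bash
python3 - <<'E'
import cv2,numpy as np
a=cv2.imread('pics/scene0.png')[180:370,210:330]; b=cv2.imread('pics/side0.png')[140:220,195:355]
A=cv2.resize(a,None,fx=3,fy=3,interpolation=cv2.INTER_CUBIC);B=cv2.resize(b,None,fx=2.7,fy=2.7,interpolation=cv2.INTER_CUBIC)
o=np.zeros((570,800,3),np.uint8);o[:A.shape[0],:A.shape[1]]=A;o[:B.shape[0],365:365+B.shape[1]]=B[:,:435]
for n in ['scene','side']:
    im=cv2.imread(f'pics/{n}0.png').astype(int);m=((im[:,:,2]>110)&(im[:,:,1]<60)&(im[:,:,0]<60)).astype(np.uint8)
    k,l,st,c=cv2.connectedComponentsWithStats(m)
    for i in range(1,k):
        if st[i,4]>8: print(n,st[i],c[i])
cv2.imwrite('pics/crop0.png',o)
E
```

```text
scene [  4 130  12  11 101] [  9.23762376 135.07920792]
scene [327 188   5   3  15] [329. 189.]
scene [256 191   7   6  31] [258.61290323 193.35483871]
scene [257 208  11  16  67] [262.47761194 214.44776119]
scene [223 226   8  12  63] [226.38095238 231.57142857]
scene [555 324  10   9  55] [559.05454545 327.90909091]
scene [437 360   3   7   9] [437.66666667 362.88888889]
side [597  54   8   6  34] [600.17647059  56.26470588]
side [605  67   9   5  30] [608.96666667  69.        ]
side [311 150  11   5  27] [316.22222222 151.96296296]
side [335 154   7   3  18] [338.16666667 155.05555556]
side [310 170  28   4  64] [322.109375 171.953125]
side [381 264   8   7  27] [384.51851852 266.66666667]
```

View pics/crop0.png

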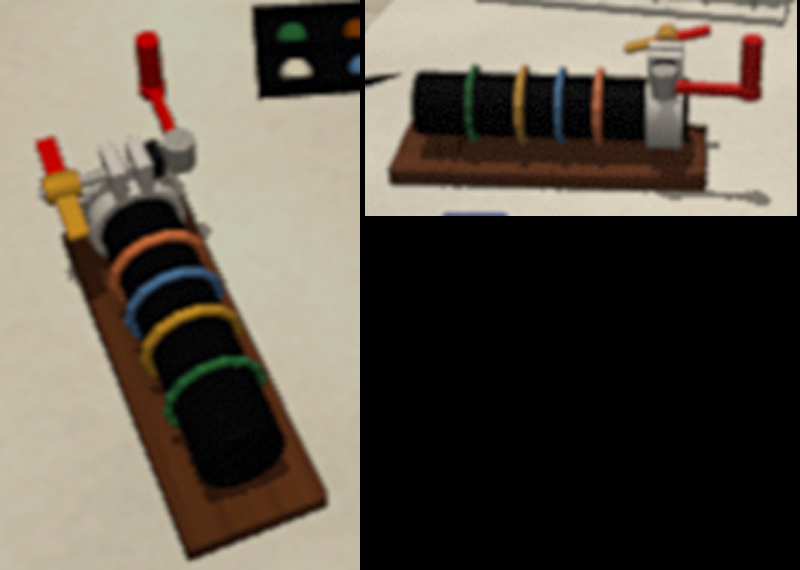

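The crop shows the lever near closed with the knob upright. The wing has its red side to -x and slightly raised. Next I fit the stand pose, lever angle and wing slope to these points.

```bash
cat > h.py <<'E'
import numpy as np
from scipy.spatial.transform import Rotation as R
from scipy.optimize import least_squares
def proj(c,p):
    q=R.from_quat(c['orientation']).inv().apply(np.atleast_2d(p)-c['position']); k=q@c['intrinsics'].T
    return k[:,:2]/k[:,2:]
def world(P,loc):
    x,y,t=P[:3]; return R.from_euler('z',t).apply(np.atleast_2d(loc))+[x,y,0]
def pts(P):
    a,w,bw=P[3],P[4],P[5]
    k=[-.075*np.cos(a),.04+.075*np.sin(a)]
    W=np.array([np.cos(w),0,-np.sin(w)])*.042; A=np.array([0,-.048,.108])
    return {'kt':[*k,.156],'kb':[*k,.110],'rw':A-W,'bw':A+W,'ax':A,'e1':[P[6],-bw,.02],'e2':[P[7],-bw,.02]}
E
python3 - <<'E'
from h import *
from cell import bot
S=lambda u,v:(210+u/3,180+v/3)
D=lambda u,v:(195+(u-365)/2.7,140+v/2.7)
obs={'scene':{'kt':S(148,38),'kb':S(153,92),'rw':S(46,142),'bw':S(80,232),'ax':S(62,186),'e1':S(67,240),'e2':S(188,550)},
'side':{'kt':D(752,37),'kb':D(750,95),'rw':D(709,30),'bw':D(628,47),'ax':D(668,34)}}
C={n:bot.calibration(n) for n in obs}
def f(P):
    p=pts(P);return np.concatenate([(proj(C[n],world(P,p[k]))[0]-o[k])for n,o in obs.items() for k in o])
r=least_squares(f,[.5,-.2,0,.1,.4,.05,-.03,.2],loss='soft_l1',x_scale=[.1,.1,.3,.3,.3,.05,.05,.1])
print(r.x.round(4));print(f(r.x).reshape(-1,2).round(1).tolist())
for k,v in pts(r.x).items(): print(k,world(r.x,v)[0].round(4))
E
```

```text
[ 0.5594 -0.1938  0.1226  0.0636  0.2157  0.048  -0.0249  0.2519]
[[-0.0, -1.0], [-0.0, -4.1], [-0.5, -1.4], [-0.1, 0.8], [-0.1, -0.3], [0.0, -0.0], [-0.0, 0.0], [-0.3, 0.1], [-0.5, -3.5], [0.6, 0.6], [-1.9, -0.2], [-0.6, 1.9]]
kt [ 0.4796 -0.1585  0.156 ]
kb [ 0.4796 -0.1585  0.11  ]
rw [ 0.5245 -0.2464  0.117 ]
bw [ 0.6059 -0.2364  0.099 ]
ax [ 0.5652 -0.2414  0.108 ]
e1 [ 0.5405 -0.2445  0.02  ]
e2 [ 0.8152 -0.2106  0.02  ]
```

```bash
cat >> h.py <<'E'
def move(s,p,xyaw):
    """slide (mm) and dr from the state's pose to TCP p, pointing down, tool x at world angle xyaw (deg)"""
    r0=R.from_quat(s['orientation']); t=np.radians(xyaw)
    r1=R.from_matrix(np.array([[np.cos(t),np.sin(t),0],[np.sin(t),-np.cos(t),0],[0,0,-1]]).T.T)
    print('slide',(r0.inv().apply(np.array(p)-s['tool_pos'])*1000).round(1),'dr',(r0.inv()*r1).as_rotvec().round(3))
def st():
    from cell import bot
    s=bot.get_state(); x=R.from_quat(s['orientation']).as_matrix()
    print('t',round(s['time'],2),'pos',s['tool_pos'].round(4),'xyaw',round(np.degrees(np.arctan2(x[1,0],x[0,0])),1),'F',s['force'].round(1),'w',round(s['width'],4),'q',s['qpos'].round(2)); return s
E
python3 -c "
from h import *
s=st();move(s,[.48,-.1585,.27],142)"
```

```text
t 0.1 pos [ 0.1665 -0.4976  0.21  ] xyaw 18.5 F [ 0.3 -0.1 -0.1] w 0.0849 q [-1.4   0.26 -0.05  1.26 -0.    1.42]
slide [ 404.9 -222.2  -59.8] dr [-0.000e+00 -1.000e-03 -2.156e+00]
```

{"method": "send_rows", "body": {
  "dr": [
    [0, 0, -2.156],
    [0, 0, -2.156],
    [0, 0, -2.156],
    [0, 0, -2.156],
    [0, 0, -2.156],
    [0, 0, -2.156],
    [0, 0, -2.156],
    [0, 0, -2.156]
  ],
  "slide": [
    [405, -222, -60],
    [405, -222, -60],
    [405, -222, -60],
    [405, -222, -60],
    [405, -222, -60],
    [405, -222, -60],
    [405, -222, -60],
    [405, -222, -60]
  ],
  "claw": [-1, -1, -1, -1, -1, -1, -1, -1],
  "squeeze": 30
}}

```text
time: 0.9
tool_pos: [0.4369, -0.2048, 0.2621]
orientation: [0.722, 0.692, -0.0, -0.0]
force: [0.6, -1.4, 0.7]
width: 0.0854
gripper_force: 0.0
```

```bash
python3 -c "
from h import *
s=st();move(s,[.48,-.1585,.27],142)"
```

```text
t 0.9 pos [ 0.4369 -0.2048  0.2621] xyaw 87.6 F [ 0.6 -1.4  0.7] w 0.0854 q [-0.61  0.18 -0.02  1.37 -0.    1.01]
slide [48.1 41.2 -7.9] dr [-0.    -0.    -0.949]
```

{"method": "send_rows", "body": {
  "dr": [
    [0, 0, -0.95],
    [0, 0, -0.95],
    [0, 0, -0.95],
    [0, 0, -0.95],
    [0, 0, -0.95],
    [0, 0, -0.95],
    [0, 0, -0.95],
    [0, 0, -0.95]
  ],
  "slide": [
    [48, 41, -8],
    [48, 41, -8],
    [48, 41, -8],
    [48, 41, -8],
    [48, 41, -8],
    [48, 41, -8],
    [48, 41, -8],
    [48, 41, -8]
  ],
  "claw": [-1, -1, -1, -1, -1, -1, -1, -1]
}}

```text
time: 1.7
tool_pos: [0.4791, -0.1607, 0.2697]
orientation: [0.328, 0.945, 0.0, -0.0]
force: [-1.0, -0.9, 0.3]
width: 0.0853
gripper_force: 0.0
```

```bash
python3 - <<'E'
from h import *
from cell import bot
import cv2
s=st();move(s,[.48,-.1585,.145],142)
c=bot.calibration('wrist'); im=bot.capture('wrist')
np.save('w1.npy',c)
cv2.imwrite('pics/w1.png',im[:,:,::-1])
P=[ 0.5594,-0.1938,0.1226,0.0636,0.2157,0.048,-0.0249,0.2519]
for k,v in pts(P).items(): print(k,proj(c,world(P,v))[0].round(1))
E
```

```text
t 1.7 pos [ 0.4791 -0.1607  0.2697] xyaw 141.7 F [-1.  -0.9  0.3] w 0.0853 q [-0.49  0.22  0.05  1.4   0.    0.18]
slide [  0.5   2.3 124.7] dr [-0.    -0.001 -0.005]
kt [320.2 186.6]
kb [319.8 176.1]
rw [285.  251.4]
bw [332.7 285.1]
ax [310. 269.]
e1 [299.5 228.3]
e2 [417.3 334.2]
```

View pics/w1.png

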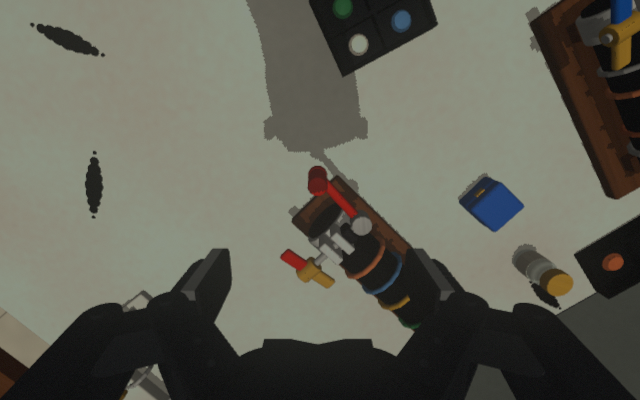

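The wrist view shows the knob near (318,180), the red wing tip at (285,254), the hub at (311,272) and the lever pivot at (361,226). All are within a few pixels of the prediction. I'll zoom in to refine the fit.

```bash
python3 - <<'E'
import cv2
a=cv2.imread('pics/w1.png')[150:300,270:400]
cv2.imwrite('pics/w1c.png',cv2.resize(a,None,fx=4,fy=4,interpolation=cv2.INTER_CUBIC))
E
```

```text
(no output)
```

View pics/w1c.png

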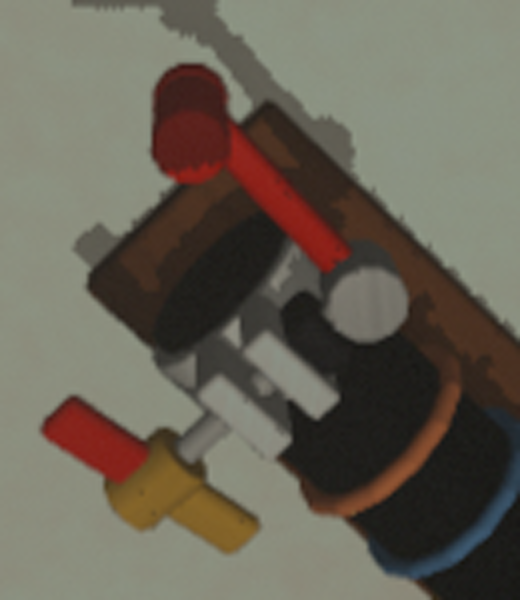

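```bash
python3 - <<'E'
from h import *
from cell import bot
S=lambda u,v:(210+u/3,180+v/3)
D=lambda u,v:(195+(u-365)/2.7,140+v/2.7)
W=lambda u,v:(270+u/4,150+v/4)
obs={'scene':{'kt':S(148,38),'rw':S(46,142),'bw':S(80,232),'ax':S(62,186),'e1':S(67,240),'e2':S(188,550)},
'side':{'kt':D(752,37),'rw':D(709,30),'bw':D(628,47),'ax':D(668,34)},
'wrist':{'kt':W(189,147),'kb':W(190,97),'rw':W(57,415),'bw':W(245,540),'ax':W(153,485),'pv':W(367,302)}}
C={n:bot.calibration(n) for n in ['scene','side']}; C['wrist']=np.load('w1.npy',allow_pickle=True).item()
def P_(P):
    p=pts(P);p['pv']=[0,.04,P[8]];return p
def f(P):
    p=P_(P);return np.concatenate([(proj(C[n],world(P,p[k]))[0]-o[k])*(2 if n=='wrist' else 1) for n,o in obs.items() for k in o])
r=least_squares(f,[.5,-.2,0,.1,.4,.05,-.03,.2,.118],loss='soft_l1',x_scale=[.1,.1,.3,.3,.3,.05,.05,.1,.02])
print(r.x.round(4).tolist());print(f(r.x).reshape(-1,2).round(1).tolist())
for k,v in P_(r.x).items(): print(k,world(r.x,v)[0].round(4))
np.save('P.npy',r.x)
for a in np.array([0.065,.3,.6,.9,1.2,1.5,1.6]): print(a,world(r.x,[-.075*np.cos(a),.04+.075*np.sin(a),.145])[0].round(4))
E
```

```text
[0.5586, -0.1958, 0.1368, 0.0792, 0.2518, 0.0481, -0.0247, 0.2523, 0.1185]
[[-1.0, -1.2], [-1.7, -1.5], [-0.8, 1.2], [-1.0, -0.1], [-1.0, 0.3], [0.7, -0.2], [0.3, -0.3], [0.6, -0.4], [-1.6, 0.1], [-0.4, 1.6], [1.0, 0.1], [0.4, 4.0], [-1.6, -0.7], [0.7, -0.5], [0.9, -2.8], [-1.3, 0.3]]
kt [ 0.4783 -0.1605  0.156 ]
kb [ 0.4783 -0.1605  0.11  ]
rw [ 0.5249 -0.2489  0.1185]
bw [ 0.6055 -0.2378  0.0975]
ax [ 0.5652 -0.2434  0.108 ]
e1 [ 0.5408 -0.2469  0.02  ]
e2 [ 0.8151 -0.2091  0.02  ]
pv [ 0.5532 -0.1562  0.1185]
0.065 [ 0.4784 -0.1616  0.145 ]
0.3 [ 0.4792 -0.144   0.145 ]
0.6 [ 0.4861 -0.1227  0.145 ]
0.9 [ 0.499  -0.1044  0.145 ]
1.2 [ 0.5167 -0.0907  0.145 ]
1.5 [ 0.5377 -0.0828  0.145 ]
1.6 [ 0.5451 -0.0816  0.145 ]
```

{"method": "send_rows", "body": {
  "dr": [
    [0, 0, 0],
    [0, 0, 0],
    [0, 0, 0],
    [0, 0, 0],
    [0, 0, 0],
    [0, 0, 0],
    [0, 0, 0],
    [0, 0, 0]
  ],
  "slide": [
    [0.8, -0.3, 40],
    [0.8, -0.3, 80],
    [0.8, -0.3, 110],
    [0.8, -0.3, 130],
    [0.8, -0.3, 138],
    [0.8, -0.3, 138],
    [0.8, -0.3, 138],
    [0.8, -0.3, 138]
  ],
  "claw": [-1, -1, -1, -1, -1, -1, 0, 1]
}}

```text
time: 2.55
tool_pos: [0.479, -0.1608, 0.133]
orientation: [0.328, 0.945, -0.0, 0.001]
force: [0.3, -0.1, 0.1]
width: 0.0589
gripper_force: 0.0
```

{"method": "send_rows", "body": {
  "dr": [
    [0, 0, 0],
    [0, 0, 0],
    [0, 0, 0],
    [0, 0, 0],
    [0, 0, 0],
    [0, 0, 0],
    [0, 0, 0],
    [0, 0, 0]
  ],
  "slide": [
    [0, 0, 0],
    [0, 0, 0],
    [0, 0, 0],
    [0, 0, 0],
    [0, 0, 0],
    [0, 0, 0],
    [0, 0, 0],
    [0, 0, 0]
  ],
  "claw": [1, 1, 1, 1, 1, 1, 1, 1]
}}

```text
time: 3.35
tool_pos: [0.4785, -0.1606, 0.1323]
orientation: [0.328, 0.945, -0.0, 0.0]
force: [-0.7, 0.7, 5.0]
width: 0.017
gripper_force: 29.2
```

```bash
python3 - <<'E'
from h import *
s=st(); P=np.load('P.npy')
pv=world(P,[0,.04,0])[0]; d=s['tool_pos'][:2]-pv[:2]; print('r',np.hypot(*d),'a',np.pi-np.arctan2(d[1],d[0])+P[2]-0)
r0=R.from_quat(s['orientation'])
p0=world(P,[-.075*np.cos(P[3]),.04+.075*np.sin(P[3]),0])[0]
for a in np.arange(.1,1.61,.1):
    p=world(P,[-.075*np.cos(a),.04+.075*np.sin(a),0])[0]
    q=s['tool_pos']; print(round(a,1),(r0.inv().apply([p[0]-q[0],p[1]-q[1],0])*1000).round(1))
E
```

```text
t 3.35 pos [ 0.4785 -0.1606  0.1323] xyaw 141.7 F [-0.7  0.7  5. ] w 0.017 q [-0.49  0.27 -0.26  1.04  0.    0.18]
r 0.07474473727409191 a 6.361732127283194
0.1 [ 1.2  1.  -0. ]
0.2 [ 5.8  7.  -0. ]
0.3 [ 9.8 13.4 -0. ]
0.4 [13.1 20.1 -0. ]
0.5 [15.7 27.1 -0. ]
0.6 [17.6 34.4 -0. ]
0.7 [18.7 41.8 -0. ]
0.8 [19.2 49.3 -0. ]
0.9 [18.8 56.7 -0. ]
1.0 [17.7 64.2 -0. ]
1.1 [15.9 71.4  0. ]
1.2 [13.4 78.5  0. ]
1.3 [10.2 85.3  0. ]
1.4 [ 6.3 91.7  0. ]
1.5 [ 1.8 97.7  0. ]
1.6 [ -3.3 103.2   0. ]
```

{"method": "send_rows", "body": {
  "dr": [
    [0, 0, 0],
    [0, 0, 0],
    [0, 0, 0],
    [0, 0, 0],
    [0, 0, 0],
    [0, 0, 0],
    [0, 0, 0],
    [0, 0, 0]
  ],
  "slide": [
    [1, 1, 0],
    [6, 7, 0],
    [10, 13, 0],
    [13, 20, 0],
    [16, 27, 0],
    [17.5, 34, 0],
    [19, 42, 0],
    [19, 49, 0]
  ],
  "claw": [1, 1, 1, 1, 1, 1, 1, 1]
}}

```text
time: 4.15
tool_pos: [0.4919, -0.1095, 0.1317]
orientation: [0.328, 0.945, -0.0, -0.002]
force: [-14.7, 0.7, 7.6]
width: 0.0171
gripper_force: 32.7
```

{"method": "send_rows", "body": {
  "dr": [
    [0, 0, 0],
    [0, 0, 0],
    [0, 0, 0],
    [0, 0, 0],
    [0, 0, 0],
    [0, 0, 0],
    [0, 0, 0],
    [0, 0, 0]
  ],
  "slide": [
    [0, 7.5, 0],
    [-1, 15, 0],
    [-3, 22, 0],
    [-6, 29.5, 0],
    [-9, 36, 0],
    [-13, 42.5, 0],
    [-17, 48.5, 0],
    [-20, 51, 0]
  ],
  "claw": [1, 1, 1, 1, 1, 1, 1, 1]
}}

```text
time: 4.95
tool_pos: [0.5409, -0.0807, 0.1316]
orientation: [0.328, 0.945, 0.002, -0.001]
force: [-6.3, 14.3, 5.3]
width: 0.0166
gripper_force: 33.0
```

```bash
cat >> h.py <<'E'
def lev(s):
    P=np.load('P.npy'); l=R.from_euler('z',-P[2]).apply(s['tool_pos']-[P[0],P[1],0])
    print('loc',l.round(4),'r',np.hypot(l[0],l[1]-.04).round(4),'a',np.arctan2(l[1]-.04,-l[0]).round(3))
E
python3 -c "
from h import *
s=st();lev(s)"
```

```text
t 4.95 pos [ 0.5409 -0.0807  0.1316] xyaw 141.7 F [-6.3 14.3  5.3] w 0.0166 q [-0.3   0.34 -0.16  1.08  0.    0.37]
loc [-0.0019  0.1165  0.1316] r 0.0765 a 1.546
```

{"method": "send_rows", "body": {
  "dr": [
    [0, 0, 0],
    [0, 0, 0],
    [0, 0, 0],
    [0, 0, 0],
    [0, 0, 0],
    [0, 0, 0],
    [0, 0, 0],
    [0, 0, 0]
  ],
  "slide": [
    [0, 0, 0],
    [0, 0, 0],
    [0, 0, 0],
    [0, 0, 0],
    [0, 0, 0],
    [0, 0, -30],
    [0, 0, -70],
    [0, 0, -90]
  ],
  "claw": [0, -1, -1, -1, -1, -1, -1, -1]
}}

```text
time: 5.75
tool_pos: [0.5417, -0.0829, 0.2248]
orientation: [0.328, 0.945, 0.0, 0.001]
force: [0.5, -0.5, -0.6]
width: 0.0854
gripper_force: 0.0
```

```bash
python3 - <<'E'
from h import *
from cell import bot
import cv2
s=st();lev(s); P=np.load('P.npy')
t=world(P,[-.035,-.048,.20])[0]; print(t); move(s,t,97.8)
o=[bot.capture(n) for n in ['scene','side']]
a=cv2.resize(o[0][150:290,180:310],None,fx=4,fy=4);b=cv2.resize(o[1][120:260,280:350],None,fx=3.5,fy=3.5)
I=np.zeros((560,770,3),np.uint8);I[:560,:520]=a;I[:490,522:522+245]=b;cv2.imwrite('pics/open.png',I[:,:,::-1])
E
```

```text
t 5.75 pos [ 0.5417 -0.0829  0.2248] xyaw 141.7 F [ 0.5 -0.5 -0.6] w 0.0854 q [-0.3   0.3   0.04  1.31 -0.    0.37]
loc [-0.0014  0.1142  0.2248] r 0.0742 a 1.552
[ 0.53049488 -0.24816129  0.2       ]
slide [ -93.6 -136.6   24.9] dr [0.002 0.002 0.766]
```

View pics/open.png

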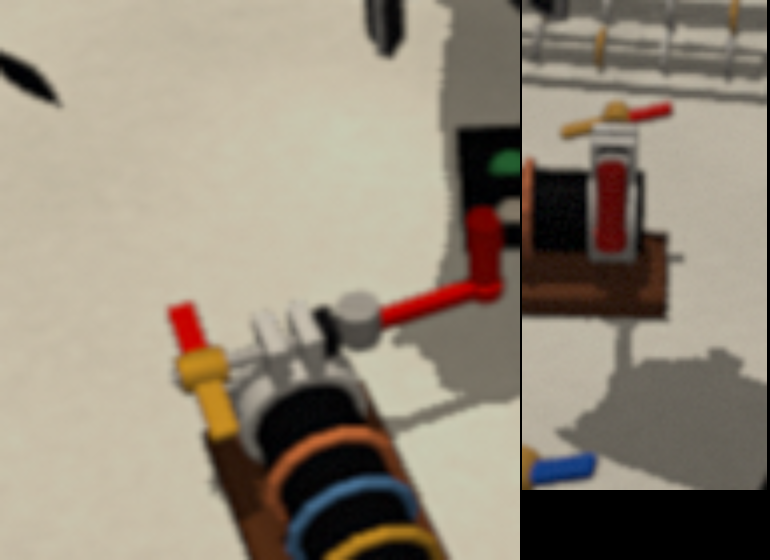

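The lever is fully open: arm in line with the skewer, knob at about (301,210) in the scene image. The red wing is still raised. Next I move over the wing with the gripper shut.

{"method": "send_rows", "body": {
  "dr": [
    [0, 0, 0.1],
    [0, 0, 0.2],
    [0, 0, 0.3],
    [0, 0, 0.4],
    [0, 0, 0.5],
    [0, 0, 0.6],
    [0, 0, 0.7],
    [0, 0, 0.766]
  ],
  "slide": [
    [-12, -17, 0],
    [-25, -35, 0],
    [-40, -58, 0],
    [-55, -80, 0],
    [-70, -102, 0],
    [-83, -121, 0],
    [-94, -137, 15],
    [-94, -137, 25]
  ],
  "claw": [1, 1, 1, 1, 1, 1, 1, 1]
}}

```text
time: 6.65
tool_pos: [0.5294, -0.2504, 0.195]
orientation: [0.66, 0.751, -0.0, -0.001]
force: [0.8, 0.2, 0.8]
width: -0.0
gripper_force: 0.0
```

```bash
python3 - <<'E'
from h import *
s=st();lev(s); P=np.load('P.npy')
t=world(P,[-.035,-.048,.135])[0]; print(t); move(s,t,97.8)
E
```

```text
t 6.65 pos [ 0.5294 -0.2504  0.195 ] xyaw 97.4 F [0.8 0.2 0.8] w -0.0 q [-0.58  0.37  0.08  1.27 -0.    0.86]
loc [-0.0364 -0.0501  0.195 ] r 0.0972 a -1.187
[ 0.53049488 -0.24816129  0.135     ]
slide [ 2.1  1.5 60. ] dr [-0.001 -0.001 -0.006]
```

{"method": "send_rows", "body": {
  "dr": [
    [0, 0, 0],
    [0, 0, 0],
    [0, 0, 0],
    [0, 0, 0],
    [0, 0, 0],
    [0, 0, 0],
    [0, 0, 0],
    [0, 0, 0]
  ],
  "slide": [
    [2, 1.5, 25],
    [2, 1.5, 45],
    [2, 1.5, 55],
    [2, 1.5, 60],
    [2, 1.5, 65],
    [2, 1.5, 70],
    [2, 1.5, 75],
    [2, 1.5, 80]
  ],
  "claw": [1, 1, 1, 1, 1, 1, 1, 1]
}}

```text
time: 7.45
tool_pos: [0.5314, -0.2463, 0.1168]
orientation: [0.657, 0.754, 0.0, 0.0]
force: [-0.1, -0.3, -0.3]
width: 0.0003
gripper_force: 0.0
```

```bash
python3 - <<'E'
from h import *
s=st();lev(s)
E
```

```text
t 7.45 pos [ 0.5314 -0.2463  0.1168] xyaw 97.8 F [-0.1 -0.3 -0.3] w 0.0003 q [-0.57  0.41 -0.09  1.08  0.    0.86]
loc [-0.0339 -0.0463  0.1168] r 0.0927 a -1.197
```

```bash
python3 - <<'E'
from h import *
from cell import bot
import cv2
s=st()
o=[bot.capture(n) for n in ['scene','side']]
a=cv2.resize(o[0][180:300,190:290],None,fx=4,fy=4);b=cv2.resize(o[1][100:220,270:360],None,fx=4,fy=4)
I=np.zeros((480,765,3),np.uint8);I[:,:400]=a;I[:,402:762]=b;cv2.imwrite('pics/press1.png',I[:,:,::-1])
E
```

```text
t 7.45 pos [ 0.5314 -0.2463  0.1168] xyaw 97.8 F [-0.1 -0.3 -0.3] w 0.0003 q [-0.57  0.41 -0.09  1.08  0.    0.86]
```

View pics/press1.png

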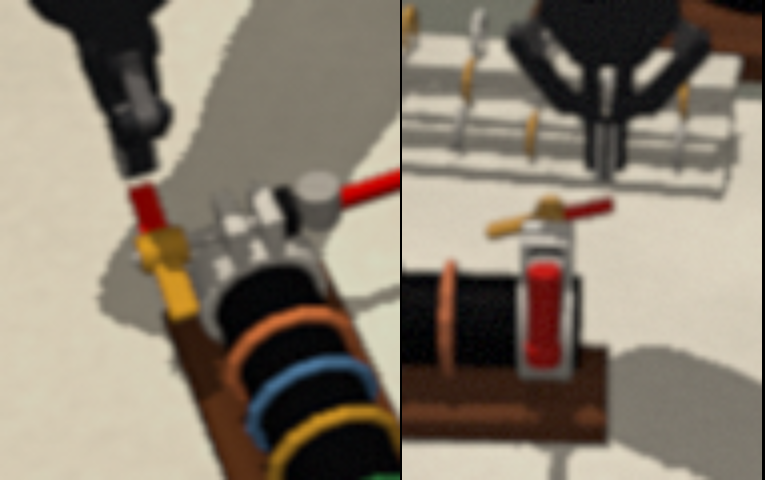

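The fingertips at scene (224,224) and side (321,144) still look a little above the wing. I'll triangulate the tip to see how far.

```bash
python3 - <<'E'
from h import *
from cell import bot
C={n:bot.calibration(n) for n in ['scene','side']}
def tri(o):
    return least_squares(lambda p:np.concatenate([proj(C[n],p)[0]-o[n] for n in o]),[.53,-.25,.11])
for nm,o in {'tip':{'scene':(190+137/4,180+177/4),'side':(270+203/4,100+178/4)},'wingend':{'scene':(190+143/4,180+188/4),'side':(270+207/4,100+204/4)}}.items():
    r=tri(o);print(nm,r.x.round(4),r.fun.round(1))
P=np.load('P.npy')
for p in ([.5314,-.2463,.1058],world(P,[-.042,-.048,.118])[0]): print({n:proj(C[n],p)[0].round(1).tolist() for n in C})
E
```

```text
tip [ 0.5327 -0.2478  0.1333] [-0.5 -0.8 -0.8  0.7]
wingend [ 0.5283 -0.2453  0.1182] [-0.2 -0.3 -0.3  0.3]
{'scene': [226.1, 231.7], 'side': [320.1, 155.5]}
{'scene': [223.5, 225.6], 'side': [323.5, 150.9]}
```

{"method": "send_rows", "body": {
  "dr": [
    [0, 0, 0],
    [0, 0, 0],
    [0, 0, 0],
    [0, 0, 0],
    [0, 0, 0],
    [0, 0, 0],
    [0, 0, 0],
    [0, 0, 0]
  ],
  "slide": [
    [0, -1, 2],
    [0, -2, 4],
    [0, -2, 6],
    [0, -2, 8],
    [0, -2, 10],
    [0, -2, 12],
    [0, -2, 14],
    [0, -2, 14]
  ],
  "claw": [1, 1, 1, 1, 1, 1, 1, 1]
}}

```text
time: 8.35
tool_pos: [0.5291, -0.2464, 0.1026]
orientation: [0.657, 0.754, -0.0, -0.0]
force: [1.1, -0.3, 0.9]
width: 0.0
gripper_force: 0.0
```

```bash
python3 - <<'E'
from h import *
from cell import bot
import cv2
s=st();lev(s)
o=[bot.capture(n) for n in ['scene','side']]
a=cv2.resize(o[0][180:300,190:290],None,fx=4,fy=4);b=cv2.resize(o[1][100:220,270:360],None,fx=4,fy=4)
I=np.zeros((480,765,3),np.uint8);I[:,:400]=a;I[:,402:762]=b;cv2.imwrite('pics/press2.png',I[:,:,::-1])
E
```

```text
t 8.35 pos [ 0.5291 -0.2464  0.1026] xyaw 97.8 F [ 1.1 -0.3  0.9] w 0.0 q [-0.58  0.41 -0.12  1.04 -0.    0.86]
loc [-0.0362 -0.0461  0.1026] r 0.0934 a -1.173
```

View pics/press2.png

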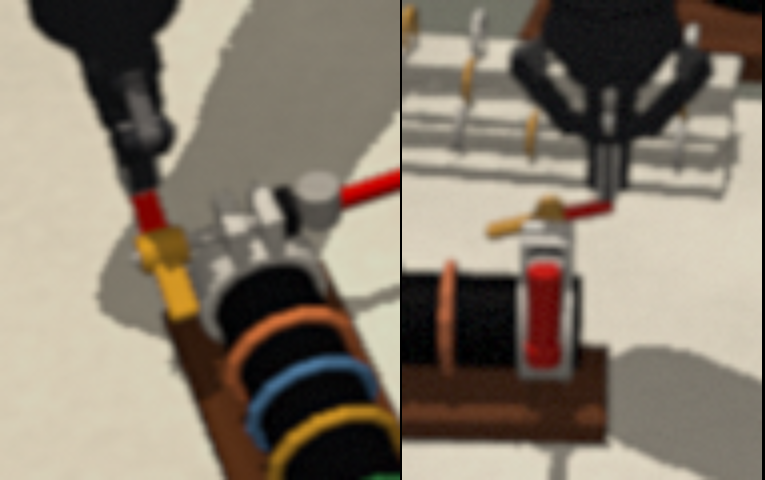

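The pads now just touch the wing near its end (side (321,152)). The tips therefore sit about 18 mm above the reported TCP height. I shift inward and press on.

{"method": "send_rows", "body": {
  "dr": [
    [0, 0, 0],
    [0, 0, 0],
    [0, 0, 0],
    [0, 0, 0],
    [0, 0, 0],
    [0, 0, 0],
    [0, 0, 0],
    [0, 0, 0]
  ],
  "slide": [
    [0, 0, -4],
    [-2, 6, -4],
    [-2, 6, 0],
    [-2, 6, 3],
    [-2, 6, 6],
    [-2, 6, 9],
    [-2, 6, 12],
    [-2, 6, 14]
  ],
  "claw": [1, 1, 1, 1, 1, 1, 1, 1]
}}

```text
time: 9.25
tool_pos: [0.535, -0.2476, 0.0886]
orientation: [0.657, 0.753, -0.0, -0.0]
force: [-5.2, -0.5, 5.1]
width: 0.0001
gripper_force: 2.7
```

```bash
python3 - <<'E'
from h import *
s=st();lev(s)
E
```

```text
t 9.25 pos [ 0.535  -0.2476  0.0886] xyaw 97.8 F [-5.2 -0.5  5.1] w 0.0001 q [-0.57  0.43 -0.13  1.01 -0.    0.86]
loc [-0.0304 -0.0481  0.0886] r 0.0932 a -1.238
```

{"method": "send_rows", "body": {
  "dr": [
    [0, 0, 0],
    [0, 0, 0],
    [0, 0, 0],
    [0, 0, 0],
    [0, 0, 0],
    [0, 0, 0],
    [0, 0, 0],
    [0, 0, 0]
  ],
  "slide": [
    [0, 0, 2],
    [0, 0, 4],
    [0, 0, 6],
    [0, 0, 8],
    [0, 0, 9],
    [0, 0, 10],
    [0, 0, 10],
    [0, 0, 10]
  ],
  "claw": [1, 1, 1, 1, 1, 1, 1, 1]
}}

```text
time: 10.05
tool_pos: [0.5355, -0.2477, 0.0789]
orientation: [0.657, 0.754, 0.0, 0.0]
force: [0.0, 0.6, 0.7]
width: 0.0001
gripper_force: 0.7
```

```bash
python3 - <<'E'
from h import *
from cell import bot
import cv2
s=st();lev(s)
o=[bot.capture(n) for n in ['scene','side']]
a=cv2.resize(o[0][180:300,190:290],None,fx=4,fy=4);b=cv2.resize(o[1][100:220,270:360],None,fx=4,fy=4)
I=np.zeros((480,765,3),np.uint8);I[:,:400]=a;I[:,402:762]=b;cv2.imwrite('pics/press3.png',I[:,:,::-1])
E
```

```text
t 10.05 pos [ 0.5355 -0.2477  0.0789] xyaw 97.8 F [0.  0.6 0.7] w 0.0001 q [-0.57  0.44 -0.14  0.99  0.    0.86]
loc [-0.0299 -0.0482  0.0789] r 0.0932 a -1.244
```

View pics/press3.png

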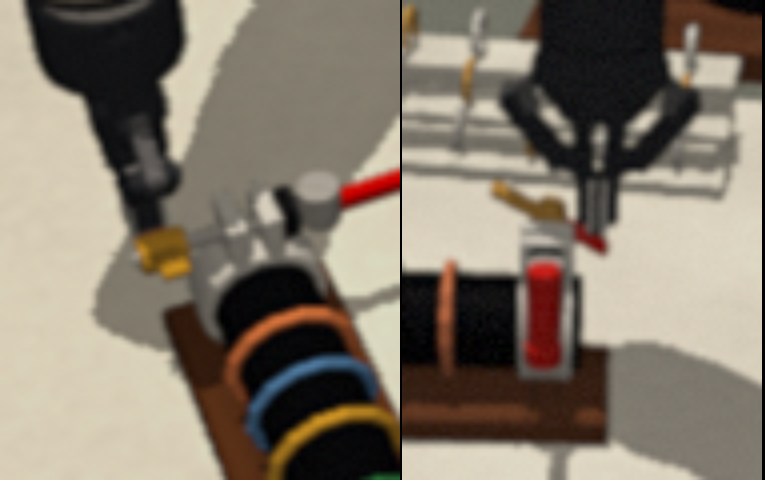

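The wing is now clearly below level, with the red end at side (321,161). I continue until the stop gives a force.

{"method": "send_rows", "body": {
  "dr": [
    [0, 0, 0],
    [0, 0, 0],
    [0, 0, 0],
    [0, 0, 0],
    [0, 0, 0],
    [0, 0, 0],
    [0, 0, 0],
    [0, 0, 0]
  ],
  "slide": [
    [0, 0, 1],
    [0, 0, 2],
    [0, 0, 3],
    [0, 0, 3],
    [0, 0, 3],
    [0, 0, 3],
    [0, 0, 3],
    [0, 0, 3]
  ],
  "claw": [1, 1, 1, 1, 1, 1, 1, 1]
}}

```text
time: 10.95
tool_pos: [0.536, -0.2479, 0.0775]
orientation: [0.657, 0.754, 0.0, 0.001]
force: [-4.8, 3.5, 23.7]
width: -0.0003
gripper_force: 10.9
```

The force rose to 24 N, so the wing is at its stop. I lift off and return to the knob.

{"method": "send_rows", "body": {
  "dr": [
    [0, 0, 0],
    [0, 0, 0],
    [0, 0, 0],
    [0, 0, 0],
    [0, 0, 0],
    [0, 0, 0],
    [0, 0, 0],
    [0, 0, 0]
  ],
  "slide": [
    [0, 0, -20],
    [0, 0, -50],
    [0, 0, -90],
    [0, 0, -130],
    [0, 0, -150],
    [0, 0, -150],
    [0, 0, -150],
    [0, 0, -150]
  ],
  "claw": [1, 1, 1, 0, -1, -1, -1, -1]
}}

```text
time: 11.75
tool_pos: [0.5349, -0.2474, 0.2246]
orientation: [0.657, 0.754, -0.0, -0.001]
force: [0.0, -0.6, -0.5]
width: 0.0722
gripper_force: 0.0
```

```bash
python3 - <<'E'
from h import *
from cell import bot
import cv2
s=st();P=np.load('P.npy');a=1.56
p=world(P,[-.075*np.cos(a),.04+.075*np.sin(a),.225])[0];print(p);move(s,p,141.7)
o=[bot.capture(n) for n in ['scene','side']]
a=cv2.resize(o[0][180:300,190:310],None,fx=3.5,fy=3.5);b=cv2.resize(o[1][100:220,270:360],None,fx=3.5,fy=3.5)
I=np.zeros((420,740,3),np.uint8);I[:,:420]=a;I[:,422:422+315]=b;cv2.imwrite('pics/press4.png',I[:,:,::-1])
E
```

```text
t 11.75 pos [ 0.5349 -0.2474  0.2246] xyaw 97.8 F [ 0.  -0.6 -0.5] w 0.0722 q [-0.57  0.37  0.16  1.35 -0.    0.86]
[ 0.5421367  -0.08202574  0.225     ]
slide [162.9  29.6  -0.3] dr [-0.001 -0.002 -0.766]
```

View pics/press4.png

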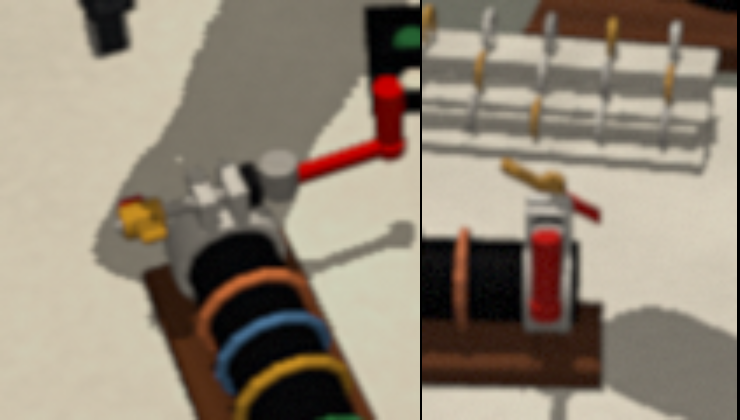

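The red wing sits well below level and the lever is still open. I check the slope numerically while moving to the knob.

{"method": "send_rows", "body": {
  "dr": [
    [0, 0, -0.1],
    [0, 0, -0.2],
    [0, 0, -0.3],
    [0, 0, -0.4],
    [0, 0, -0.5],
    [0, 0, -0.6],
    [0, 0, -0.7],
    [0, 0, -0.766]
  ],
  "slide": [
    [20, 4, 0],
    [45, 8, 0],
    [70, 13, 0],
    [95, 17, 0],
    [120, 22, 0],
    [140, 26, 0],
    [155, 28, 0],
    [163, 30, 0]
  ],
  "claw": [-1, -1, -1, -1, -1, -1, -1, -1]
}}

```text
time: 12.65
tool_pos: [0.5426, -0.0808, 0.2253]
orientation: [0.326, 0.945, 0.0, -0.001]
force: [0.2, -0.4, -0.0]
width: 0.0854
gripper_force: 0.0
```

```bash
python3 - <<'E'
from h import *
from cell import bot
s=st();lev(s);P=np.load('P.npy');a=1.56
p=world(P,[-.075*np.cos(a),.04+.075*np.sin(a),.118])[0];move(s,p,141.7)
c=bot.calibration('side')
for w in (-15,-20,-25,-30):
    P[4]=np.radians(w);q=pts(P);u=[proj(c,world(P,q[k]))[0] for k in('rw','bw')];d=u[0]-u[1];print(w,d.round(1),(d[1]/d[0]).round(2))
E
```

```text
t 12.65 pos [ 0.5426 -0.0808  0.2253] xyaw 142.0 F [ 0.2 -0.4 -0. ] w 0.0854 q [-0.3   0.3   0.05  1.32  0.    0.37]
loc [-2.000e-04  1.162e-01  2.253e-01] r 0.0762 a 1.569
slide [ -0.5  -1.2 107.3] dr [-0.    -0.001  0.005]
-15 [32.   8.5] 0.27
-20 [31.1 11. ] 0.35
-25 [29.9 13.4] 0.45
-30 [28.6 15.7] 0.55
```

The observed slope ratio of 0.54 matches −30°, so the wing is at its stop. Now I grasp the knob.

{"method": "send_rows", "body": {
  "dr": [
    [0, 0, 0],
    [0, 0, 0],
    [0, 0, 0],
    [0, 0, 0],
    [0, 0, 0],
    [0, 0, 0],
    [0, 0, 0],
    [0, 0, 0]
  ],
  "slide": [
    [-0.5, -1, 30],
    [-0.5, -1, 60],
    [-0.5, -1, 85],
    [-0.5, -1, 100],
    [-0.5, -1, 104],
    [-0.5, -1, 104],
    [-0.5, -1, 104],
    [-0.5, -1, 104]
  ],
  "claw": [-1, -1, -1, -1, -1, 0, 1, 1]
}}

```text
time: 13.45
tool_pos: [0.5433, -0.0833, 0.1227]
orientation: [0.328, 0.945, 0.0, 0.001]
force: [0.4, -0.1, -0.1]
width: 0.044
gripper_force: 0.0
```

{"method": "send_rows", "body": {
  "dr": [
    [0, 0, 0],
    [0, 0, 0],
    [0, 0, 0],
    [0, 0, 0],
    [0, 0, 0],
    [0, 0, 0],
    [0, 0, 0],
    [0, 0, 0]
  ],
  "slide": [
    [0, 0, 0],
    [0, 0, 0],
    [0, 0, 0],
    [0, 0, 0],
    [0, 0, 0],
    [0, 0, 0],
    [0, 0, 0],
    [0, 0, 0]
  ],
  "claw": [1, 1, 1, 1, 1, 1, 1, 1]
}}

```text
time: 14.25
tool_pos: [0.5431, -0.0831, 0.1224]
orientation: [0.328, 0.945, 0.0, 0.0]
force: [-0.9, 3.2, 6.8]
width: 0.0181
gripper_force: 29.5
```

```bash
python3 - <<'E'
from h import *
s=st();lev(s); P=np.load('P.npy')
r0=R.from_quat(s['orientation'])
for a in [1.5,1.4,1.3,1.2,1.1,1,.9,.8,.7,.6,.5,.4,.3,.2,.1,0,-.03]:
    p=world(P,[-.075*np.cos(a),.04+.075*np.sin(a),0])[0]
    q=s['tool_pos']; print(round(a,2),(r0.inv().apply([p[0]-q[0],p[1]-q[1],0])*1000)[:2].round(1))
E
```

```text
t 14.25 pos [ 0.5431 -0.0831  0.1224] xyaw 141.7 F [-0.9  3.2  6.8] w 0.0181 q [-0.3   0.34 -0.17  1.05  0.    0.37]
loc [0.     0.1138 0.1224] r 0.0738 a 1.571
1.5 [ 4.4 -3.2]
1.4 [ 8.9 -9.2]
1.3 [ 12.8 -15.6]
1.2 [ 16.  -22.3]
1.1 [ 18.5 -29.4]
1 [ 20.4 -36.7]
0.9 [ 21.4 -44.1]
0.8 [ 21.8 -51.6]
0.7 [ 21.4 -59.1]
0.6 [ 20.2 -66.5]
0.5 [ 18.3 -73.7]
0.4 [ 15.7 -80.8]
0.3 [ 12.4 -87.5]
0.2 [  8.4 -93.9]
0.1 [  3.9 -99.8]
0 [  -1.3 -105.3]
-0.03 [  -2.9 -106.8]
```

{"method": "send_rows", "body": {
  "dr": [
    [0, 0, 0],
    [0, 0, 0],
    [0, 0, 0],
    [0, 0, 0],
    [0, 0, 0],
    [0, 0, 0],
    [0, 0, 0],
    [0, 0, 0]
  ],
  "slide": [
    [4, -3, 0],
    [8.5, -9, 0],
    [12, -15.5, 0],
    [15.5, -22, 0],
    [18, -29, 0],
    [19.5, -36.5, 0],
    [21, -44, 0],
    [21, -51.5, 0]
  ],
  "claw": [1, 1, 1, 1, 1, 1, 1, 1]
}}

```text
time: 15.05
tool_pos: [0.4931, -0.1099, 0.1219]
orientation: [0.328, 0.945, 0.001, -0.001]
force: [5.6, -1.1, 1.3]
width: 0.0184
gripper_force: 30.0
```

{"method": "send_rows", "body": {
  "dr": [
    [0, 0, 0],
    [0, 0, 0],
    [0, 0, 0],
    [0, 0, 0],
    [0, 0, 0],
    [0, 0, 0],
    [0, 0, 0],
    [0, 0, 0]
  ],
  "slide": [
    [0, -7.5, 0],
    [-1, -15, 0],
    [-3, -22, 0],
    [-5.5, -29, 0],
    [-9, -36, 0],
    [-13, -42, 0],
    [-17.5, -48, 0],
    [-22.5, -53.5, 0]
  ],
  "claw": [1, 1, 1, 1, 1, 1, 1, 1]
}}

```text
time: 15.85
tool_pos: [0.4783, -0.1656, 0.1217]
orientation: [0.328, 0.945, 0.002, -0.001]
force: [3.7, 50.0, 10.8]
width: 0.0185
gripper_force: 32.7
```

```bash
python3 -c "
from h import *
s=st();lev(s)"
```

```text
t 15.85 pos [ 0.4783 -0.1656  0.1217] xyaw 141.7 F [ 3.7 50.  10.8] w 0.0185 q [-0.5   0.28 -0.28  1.02  0.    0.17]
loc [-0.0755  0.0409  0.1217] r 0.0755 a 0.012
```

{"method": "send_rows", "body": {
  "dr": [
    [0, 0, 0],
    [0, 0, 0],
    [0, 0, 0],
    [0, 0, 0],
    [0, 0, 0],
    [0, 0, 0],
    [0, 0, 0],
    [0, 0, 0]
  ],
  "slide": [
    [0, 0, 0],
    [0, 0, 0],
    [0, 0, 0],
    [0, 0, 0],
    [0, 0, 0],
    [0, 0, -30],
    [0, 0, -80],
    [0, 0, -130]
  ],
  "claw": [0, -1, -1, -1, -1, -1, -1, -1]
}}

```text
time: 16.65
tool_pos: [0.4782, -0.1662, 0.2534]
orientation: [0.328, 0.945, -0.0, -0.001]
force: [1.8, -0.4, -0.6]
width: 0.0853
gripper_force: 0.0
```

{"method": "send_rows", "body": {
  "dr": [
    [0, 0, 0],
    [0, 0, 0],
    [0, 0, 0],
    [0, 0, 0],
    [0, 0, 0],
    [0, 0, 0],
    [0, 0, 0],
    [0, 0, 0]
  ],
  "slide": [
    [0, 0, -10],
    [0, 0, -20],
    [0, 0, -30],
    [0, 0, -30],
    [0, 0, -30],
    [0, 0, -30],
    [0, 0, -30],
    [0, 0, -30]
  ],
  "claw": [-1, -1, -1, -1, -1, -1, -1, -1]
}}

```text
time: 17.45
tool_pos: [0.4788, -0.1665, 0.2816]
orientation: [0.328, 0.945, 0.0, -0.0]
force: [-0.1, 0.3, 0.2]
width: 0.0855
gripper_force: 0.0
```

```bash
python3 - <<'E'
from h import *
from cell import bot
import cv2
s=st();P=np.load('P.npy')
o=[bot.capture(n) for n in ['scene','side']]
for n in('scene','side'):
    for a in (0,.2):
        P[3]=a;P[4]=-.5236;q=pts(P);print(n,a,[proj(bot.calibration(n),world(P,q[k]))[0].round(1).tolist() for k in('kt','rw','bw')])
a=cv2.resize(o[0][180:300,190:290],None,fx=3.5,fy=3.5);b=cv2.resize(o[1][130:250,270:360],None,fx=3.5,fy=3.5)
I=np.zeros((420,740,3),np.uint8);I[:,:350]=a;I[:,352:352+315]=b;cv2.imwrite('pics/final.png',I[:,:,::-1])
E
```

```text
t 17.45 pos [ 0.4788 -0.1665  0.2816] xyaw 141.7 F [-0.1  0.3  0.2] w 0.0855 q [-0.5   0.22  0.09  1.44 -0.    0.17]
scene 0 [[255.7, 192.1], [226.1, 237.0], [233.5, 247.2]]
scene 0.2 [[262.3, 190.7], [226.1, 237.0], [233.5, 247.2]]
side 0 [[338.7, 152.3], [320.9, 161.9], [292.4, 146.2]]
side 0.2 [[338.3, 155.1], [320.9, 161.9], [292.4, 146.2]]
```

View pics/final.png

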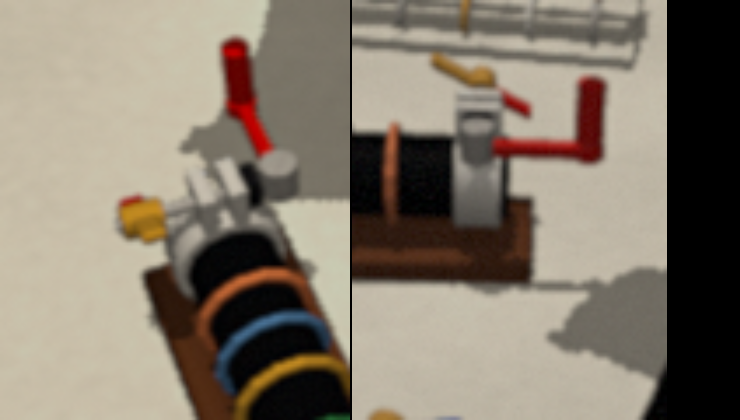

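The knob top at scene x 257 matches the closed angle (about 0.02 rad), the wing is down and the gripper is clear.

```bash
python3 -c "
from cell import bot
print(bot.hand_in())"
```

```text
the job is handed in; nothing more can be done
None
```

I opened the red lever, pressed the nut's red wing to its lower stop, closed the lever again and handed the job in at about 17.5 s, never going near the blue clamp; no verdict came back, and I viewed 11 pictures, one over the limit of 10.

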